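# Close the grain mill's burrs with the T-key

### The arm

A 7-joint arm with a two-finger parallel gripper is mounted at the origin on a cart in front of the work surface, level with it; the furniture and walls round the work are solid. World frame = base frame: x ahead of the robot, y to its left, z up, the work surface at z = 0. Lengths are in mm, angles in rad, forces in N, time in s.
With the tool pointing down it reaches from about 425 to 875 mm from the base axis. Payload 4.7 kg.
Tool frame: the origin (TCP) lies where the fingers leave the gripper's body, on its centre line; the fingertips stand 73 mm ahead of it and the grasp point (between the pads) lies 54 mm ahead of it; z points along the fingers, y is the line along which they close (so a half turn about z gives the same grasp; the last joint's range is limited). The gripper opens to 85 mm and grips with 20 to 120 N. Pads are 22 mm wide; open, the fingers measure 114 mm over their backs; the gripper's body (76 mm by 85 mm) begins 54 mm behind the grasp point. The pads swing forward as they close: fully open they stand 13 mm farther back than shut.
Start: joints at [1.209, 0.321, -0.07, 1.45, 0.023, 1.371, -0.057], TCP at [238.544, -604.66, 303.949] pointing down, gripper open.
Joint ranges: [-2.86, 2.86], [-0.3, 2.09], [-1.38, 1.24], [0.06, 2.45], [-1.56, 4.7], [0.09, 2.05], [-2.69, 2.69]. Speed limits (rad/s): [2.57, 2.57, 3.14, 3.14, 3.14, 3.14, 3.14].

### API

Orientations are given as a unit quaternion [x, y, z, w].
In Python, from station import manip, eyes, job gives the robot as it stands. The module is installed in compiled form; this text tells all that it offers.
- The arm moves only by the tool apply_moves, never from a script. Its argument "targets" is a list of rows, each an object of numbers: "tx", "ty", "tz": the shift along the tool's x, y, z in m; "wx", "wy", "wz": the turn, a rotation vector about the tool's x, y, z in degrees; "hand": the opening, from 0 (shut) to 1 (fully open). A call has 1 to 20 rows; each row shifts and turns the commanded pose from where the row before left it, along the tool's axes as they then stand; what a row does not reach is not made up. A row lasts 1/12 s, in which the tool goes at most 41.7 mm and 7.16 degrees, less where a joint would pass 70% of its speed; a pose out of reach is approached as far as the arm can. A call is refused whole if a number of a shift passes 0.0417 or a number of a turn 7.16, either way. A call with a gripper value outside its range is refused whole. The fingers move at their own pace and stop on an object; "squeeze" is the grip in N (left out, the last holds). Time passes only in rows, so rows that do not move let the fingers close. It gives the time, the measured TCP pose, the force, the opening and the grip force at its end, in the units of the state.
- manip.state(): the state, without advancing time (a new reading comes with each control period).
- eyes.grab_frame(name): name is "scene" or "side" or "wrist"; returns a dict with "image" (400x640x3 uint8, red, green, blue), "z_map" (400x640 float32, mm along the optical axis (not along the pixel's ray), 0 where there is no reading), "intrinsics" (3x3 intrinsics, pixels), "D" ([k1, k2, p1, p2, k3] as OpenCV has them; the pictures are not rectified), "view" (4x4, takes a point from world to camera coordinates). Camera axes: x right, y down, z forward; pixel columns grow to the right and rows downward; lengths in mm; the calibration is good to about 2 mm. A picture is of the moment at which its call begins.
- job.sign_off(): hands the job in; it is judged then, once.
The state is a dict: "time_s": time; "q": joint angles; "joint_velocities": joint speeds; "joint_efforts": joint torques, N m; "tool_pos": TCP position; "orientation": TCP orientation; "force": force on the tool from outside, world axes, zero at the start; "ft_torque": the same for the moment, N m; "gripper_width": finger opening in mm; "grip_force": force on a finger pad.
Only numpy, scipy, OpenCV 4.12 (cv2) and the standard library are available. Lean on these libraries where they do the work, as an engineer would, in place of code of your own. Each camera call takes 0.05 s, during which the arm holds its last target. There are 200 camera calls.

### The job

Close the grain mill's burrs: take the T-key out of its stand, lower it down the mill's feed throat until its socket drops fully over the recessed square stem, and turn it clockwise (seen from above) until the spindle comes against its stop. Feel for the square and the stop gently, never forcing the key. Then lift the key out and set it gently back down upright in its stand, leaving everything else on the worktop where it is.

Things in the scene. Friction and masses are not known exactly. Their poses are not given: they have to be found in the camera images.
- key: T-key, 158 mm long, about 0.18 kg, upright in its stand. Origin: centre of the open lower rim of its socket; z runs up to the handle. Socket: dark steel square tube, 22.6 mm outside (sides along the key's x and y), 15.6 mm square inside, 22 mm deep. Shank: 11 mm round.
- key_bar (a point): centre of the key's light wooden crossbar, 150 mm above the key's origin: the place to grip. The bar is 90 mm long (along the key's x), 12 mm thick (y, close the fingers across this) and 16 mm high.
- key_stand: fixed wooden stand for the key: foot disc 90 mm across and 12 mm thick, on it a round upright tube, 56 mm outside, 42 mm bore, flaring to a mouth 86 mm above the worktop. Origin under the centre. Stand and mill may have changed places.
- stand_floor (a point): centre of the floor of the stand's bore, 12 mm above the worktop; the standing key's origin is here
- mill: fixed grain mill, 142 mm tall; origin under its centre, z up. Grey foot 104 mm across, 25 mm high, a short chute on its +x side; on it a steel indicator disc; above it an aluminium throat tube, 64 mm outside, 40 mm bore, from 31 to 131 mm height. More than 80 N between key and mill (pressed or wrenched) damages it; 8 N of press and 0.25 N m of turn are plenty.
- mill_mouth (a point): centre of the mill's funnel mouth, 88 mm across outside, 142 mm above the worktop, on the throat's axis. Beware of the cooker hood up to the right: its underside is 0.45 m above the worktop, it begins 0.57 m ahead of the robot and ends 0.25 m left of its centre line; come and go on its near side.
- stem_shoulder (a point): fixed point on the throat's axis, 54 mm above the worktop: shoulder height of the steel stem, 14 mm square, with a round pilot nose on top, 11 mm wide, 6 mm high. The stem is sprung: pressed, it gives way up to 6 mm (3 N at first, 8 N at the bottom, then hard). While the squares are out of line the key's rim rests on the shoulder.
- key_home (a point): fixed point on the throat's axis, 40 mm above the worktop: the key's origin is here when home (below 45 mm counts). Once the squares are in line within about 0.1 rad, the sprung stem snaps up into the socket, the press vanishes and the key can go down to here.
- mill_spindle (a joint): turn of the spindle (indicator disc and stem), rad, growing clockwise from above; starts at 0 to 0.3, firm stop (closed) at 0.8; takes 0.08 N m, stays where left. The stem's sides lie along the mill's x and y turned clockwise by this value, give or take an unmeasured 0.3 rad (the stem is refitted anyhow): feel for it by turning the key under 4 to 7 N of press.
- spoon: bystander, loose: teaspoon, 130x26x11 mm, lying near the front; to be left alone
- salt: bystander, loose: salt shaker, 44 mm wide, 90 mm tall; to be left alone
- bulb: bystander, loose: garlic bulb, about 50 mm; to be left alone
- tin: bystander, loose: round flat food tin, 86 mm across, 40 mm high; to be left alone
- lemon: bystander, loose: lemon, 78x55x56 mm; to be left alone
- matches: bystander, loose: matchbox, 53x42x14 mm; to be left alone

How it is judged (in metres and radians):
On the way, in this order (a step that is already met when the one before it is completed fails the run):
1. the key's socket is home over the square stem, its rim less than 45 mm above the mill's base, before the spindle is closed (z of key in the frame of mill below 0.045 m and horizontal distance between key and mill below 0.006 m and value of joint mill_spindle below 0.6 rad), for 0.1 s.
2. with the key home, the spindle is turned to its stop (at least 0.76 rad) (z of key in the frame of mill below 0.046 m and horizontal distance between key and mill below 0.006 m and value of joint mill_spindle above 0.76 rad), for 0.1 s.
At the end, for the whole second after the job is handed in: The spindle is at its stop (joint above 0.75 rad) and the key stands released, at rest and upright (within 0.2 rad) in its stand, its lower end within 8 mm of the bore's centre and 6 mm of its floor (value of joint mill_spindle above 0.75 rad and horizontal distance between key and stand_floor below 0.008 m and z of key in the frame of stand_floor below 0.006 m and angle between key's own z axis and vertical below 0.2 rad and linear speed of key below 0.02 m/s); the robot touches nothing.
It fails at once if the key is forced: more than 80 N between key and mill (contact force between key and mill above 80 N).
It fails at once if the key is dropped or rammed into its stand: more than 40 N between them (contact force between key and key_stand above 40 N).
It fails at once if a bystander is moved by more than 30 mm (distance of any of spoon, salt, bulb, tin, lemon, matches from where it was at the start of the episode above 0.03 m).
It also fails if it takes over 70 s, if anything falls off the work surface, if the arm or the gripper's body presses on something with over 40 N, if the wrist force passes 120 N, or if a joint passes its speed limit or range.

## Working session

There is one attempt and no reset: what is moved stays moved. The work goes in short steps, Python scripts to look and compute and a tool call to move; the robot and the scene stay as the last step left them, time stands still between calls to the robot, and variables do not carry over. Pictures are saved under pics/ and viewed, at most 10 in all, crops included, and the job is handed in when it is done.

Besides the shell and the picture viewer there is one more tool, called after "Call:" by a JSON object that holds its "name" and its "arguments". apply_moves: Moves the arm, as the interface text tells. Its arguments: {"type":"object","properties":{"targets":{"type":"array"},"squeeze":{"type":"number"}},"required":["targets"]}

```bash
mkdir -p pics
python3 - <<'E'
from station import manip, eyes
import cv2,numpy as np
print(manip.state())
for n in ["scene","side"]:
    f=eyes.grab_frame(n); cv2.imwrite(f"pics/{n}0.png",f["image"][...,::-1]); np.savez(f"{n}0.npz",**f)
    print(n,f["intrinsics"],f["D"],f["view"])
E
```

```text
{'time_s': 0.0, 'q': array([ 1.20910205,  0.3218313 , -0.07011454,  1.45167266,  0.02259037,
        1.37076858, -0.05690647]), 'joint_velocities': array([-0.00080013, -0.00104651, -0.00220397,  0.00131802,  0.0001424 ,
        0.00100758,  0.00046087]), 'joint_efforts': array([-6.87269403e-05, -4.93580997e+01, -3.82563779e-01, -3.14338052e+01,
        1.27395464e-02,  1.12795332e-02, -1.00335296e-05]), 'tool_pos': array([ 238.39461548, -604.28530968,  302.81936404]), 'orientation': array([ 9.82394059e-01,  1.86818138e-01, -2.14843032e-04, -9.21486711e-04]), 'force': array([-0.39405498, -0.05920804,  0.59665357]), 'ft_torque': array([-0.01587186, -0.00232499,  0.00618931]), 'grip_force': 0.0, 'gripper_width': 85.16738464728873}
scene [[446.45422062   0.         320.61710932]
 [  0.         446.45422062 191.17192437]
 [  0.           0.           1.        ]] [-0.06306772  0.          0.          0.          0.        ] [[ 8.18492591e-01 -5.74515368e-01 -1.40387421e-03 -2.99756326e+02]
 [-3.72712576e-01 -5.29128234e-01 -7.62304826e-01  4.91253869e+02]
 [ 4.37213008e-01  6.24464094e-01 -6.47216642e-01  4.52350391e+02]
 [ 0.00000000e+00  0.00000000e+00  0.00000000e+00  1.00000000e+00]]
side [[519.41412682   0.         323.83040842]
 [  0.         519.41412682 198.31928534]
 [  0.           0.           1.        ]] [-0.12351404  0.          0.          0.          0.        ] [[ 9.23981994e-01 -3.81726409e-01 -2.32856819e-02 -4.42874425e+02]
 [-2.41695619e-01 -5.35677090e-01 -8.09094112e-01  3.96504374e+02]
 [ 2.96378983e-01  7.53216439e-01 -5.87217587e-01  6.93259544e+02]
 [ 0.00000000e+00  0.00000000e+00  0.00000000e+00  1.00000000e+00]]
```

View pics/scene0.png

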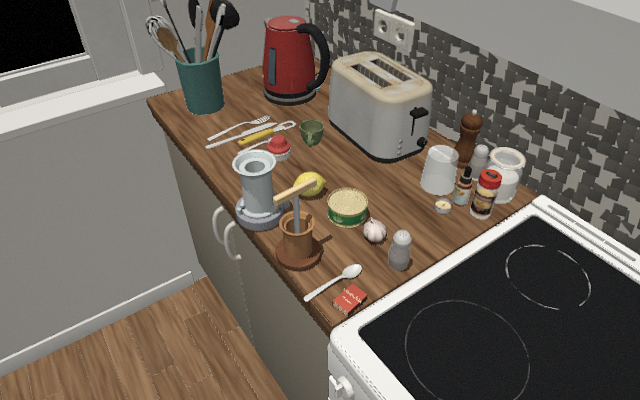

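View pics/side0.png

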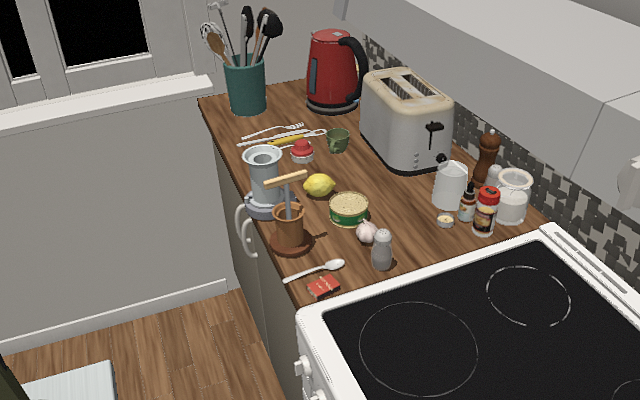

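The scene view shows the mill (mouth near 254,165) and the key in its stand (bar ~295,192; stand foot ~298,252). The lemon, tin, garlic, salt, spoon and matches are behind and right of them. Next I'll measure with the depth maps.

```bash
cat > h.py <<'E'
import numpy as np,cv2
def cloud(f):
    K,D,V,z=f["intrinsics"],f["D"],f["view"],f["z_map"]
    h,w=z.shape; u,v=np.meshgrid(np.arange(w),np.arange(h))
    p=cv2.undistortPoints(np.stack([u,v],-1).reshape(-1,1,2).astype(np.float64),K,D).reshape(h,w,2)
    c=np.dstack([p*z[...,None],z]); 
    W=(c-V[:3,3])@V[:3,:3]; W[z<=0]=np.nan
    return W
def circ(P,s=None):
    from scipy.optimize import least_squares
    r=least_squares(lambda q:np.hypot(P[:,0]-q[0],P[:,1]-q[1])-(s or q[2]),[*P[:,:2].mean(0),s or 40],loss='soft_l1',f_scale=1)
    return r.x
E
python3 - <<'E'
from h import *
for n in ["scene","side"]:
    f=np.load(n+"0.npz"); W=cloud(f)
    pts=dict(mouth=(254,165),bar=(295,192),foot=(298,258),lemon=(312,183),tin=(347,205),bulb=(374,232),salt=(400,250),spoon=(350,272),match=(350,298)) if n=="scene" else dict(mouth=(262,160),bar=(285,180),foot=(290,250),lemon=(320,185),tin=(349,207),bulb=(366,232),salt=(382,250),spoon=(335,265),match=(323,287))
    for k,(u,v) in pts.items(): print(n,k,np.round(W[v,u]))
    P=W.reshape(-1,3); I=f["image"].reshape(-1,3).astype(int)
    u,v=pts["bar"]; b=W[v,u]
    d=np.hypot(P[:,0]-b[0],P[:,1]-b[1])
    m=(d<60)&(P[:,2]>157)&(P[:,2]<180); B=P[m]; c=B[:,:2].mean(0); 
    uu,s,vt=np.linalg.svd(B[:,:2]-c); t=(B[:,:2]-c)@vt[0]; t2=(B[:,:2]-c)@vt[1]
    print("bar",m.sum(),c,c+vt[0]*(t.min()+t.max())/2,"yaw",np.arctan2(vt[0][1],vt[0][0]),t.min(),t.max(),t2.min(),t2.max(),B[:,2].max())
    u,v=pts["mouth"]; b=W[v,u]
    d=np.hypot(P[:,0]-b[0],P[:,1]-b[1])
    m=(d<80)&(P[:,2]>136)&(P[:,2]<146); B=P[m]; print("mouth",m.sum(),B.min(0),B.max(0))
    np.save(n+"_mouth",B)
E
```

```text
scene mouth [537. 481. 118.]
scene bar [532. 314. 165.]
scene foot [522. 298.  14.]
scene lemon [570. 316. 166.]
scene tin [679. 348.  32.]
scene bulb [676. 256.  30.]
scene salt [667. 174.  56.]
scene spoon [592. 224.  -3.]
scene match [547. 167.  12.]
bar 435 [532.4685963 315.4199588] [535.1337537  315.61061743] yaw -3.0701768389499398 -47.739619097240464 42.39568245658685 -9.455015395414144 5.199994131063445 171.86110859143886
mouth 383 [485.400133   417.88165597 136.00099321] [571.21591948 505.19616996 143.01908733]
side mouth [532. 478. 119.]
side bar [533. 312. 167.]
side foot [524. 287.  13.]
side lemon [652. 440.  42.]
side tin [681. 342.  37.]
side bulb [680. 256.  32.]
side salt [672. 172.  54.]
side spoon [595. 221.   1.]
side match [545. 163.  14.]
bar 403 [532.85291457 316.02194143] [534.96434077 316.17375436] yaw -3.0698155111657583 -47.18431862649242 42.95056486058686 -11.746408508879925 5.760888142833922 173.69913588859913
mouth 364 [487.65812655 419.11341658 136.05423705] [570.45290992 505.48579021 145.89911085]
```

Run:
```python
from h import *
a=[]
for n,(x0,y0) in dict(scene=(220,140),side=(230,135)).items():
    f=np.load(n+"0.npz"); a.append(cv2.resize(f["image"][y0:y0+130,x0:x0+115,::-1],None,fx=3.4,fy=4.4 if 0 else 3.4,interpolation=cv2.INTER_CUBIC))
    P=cloud(f).reshape(-1,3)
    B=np.load(n+"_mouth.npy"); c=np.array([529,462])
    r=np.hypot(*(B[:,:2]-c).T); 
    m=(B[:,2]>139)
    print(n,"mouth med-edge",circ(B[m]),r[m].min(),r[m].max(),(B[m].min(0)+B[m].max(0))/2)
    d=np.hypot(P[:,0]-529,P[:,1]-462)
    m=(d<45)&(P[:,2]>50)&(P[:,2]<115); print("throat r32",circ(P[m],32.)[:2],m.sum())
    m=(d<70)&(P[:,2]>2)&(P[:,2]<22); print("foot r52",circ(P[m],52.)[:2],m.sum()); F=P[m]
    far=F[np.hypot(F[:,0]-529,F[:,1]-462)>56]; print("far",np.round(far[:12]))
    d=np.hypot(P[:,0]-535,P[:,1]-316)
    m=(d<36)&(P[:,2]>25)&(P[:,2]<70); print("stand tube r28",circ(P[m],28.)[:2],m.sum())
    m=(d<55)&(P[:,2]>3)&(P[:,2]<10); print("stand foot r45",circ(P[m],45.)[:2],m.sum())
    m=(d<16)&(P[:,2]>100)&(P[:,2]<150); print("shank r5.5",circ(P[m],5.5)[:2],m.sum())
cv2.imwrite("pics/crop.png",np.hstack(a))
```

```text
scene mouth med-edge [528.17044893 460.2994456   40.05770376] 32.79922635478203 44.124288076820804 [528.30802624 461.53891297 141.02513763]
throat r32 [528.741017   461.80449205] 832
foot r52 [529.30211781 461.63803025] 372
far [[588. 443.  22.]
 [590. 442.  21.]
 [592. 442.  20.]
 [586. 444.  19.]
 [586. 440.  22.]
 [589. 442.  19.]
 [592. 442.  17.]
 [583. 443.  18.]
 [584. 442.  18.]
 [587. 443.  16.]
 [589. 441.  17.]
 [590. 439.  17.]]
stand tube r28 [535.2422821  318.85606314] 630
stand foot r45 [536.0875679  319.63428983] 203
shank r5.5 [535.34537599 318.91536722] 126
side mouth med-edge [528.75687755 460.34108175  38.98220827] 30.93244461730296 45.01025471775744 [529.05551824 462.29960339 142.49272324]
throat r32 [529.19010078 463.03319062] 547
foot r52 [531.71050223 461.5756461 ] 194
far [[594. 472.  21.]
 [585. 467.  21.]
 [589. 464.  22.]
 [586. 462.  22.]
 [593. 454.  22.]
 [587. 452.  22.]
 [592. 450.  22.]
 [590. 446.  22.]
 [588. 447.  20.]
 [589. 443.  22.]
 [592. 444.  20.]
 [585. 445.  19.]]
stand tube r28 [535.043782   320.20553411] 545
stand foot r45 [535.11182712 320.72316954] 95
shank r5.5 [534.97819319 319.94218361] 116
```

View pics/crop.png

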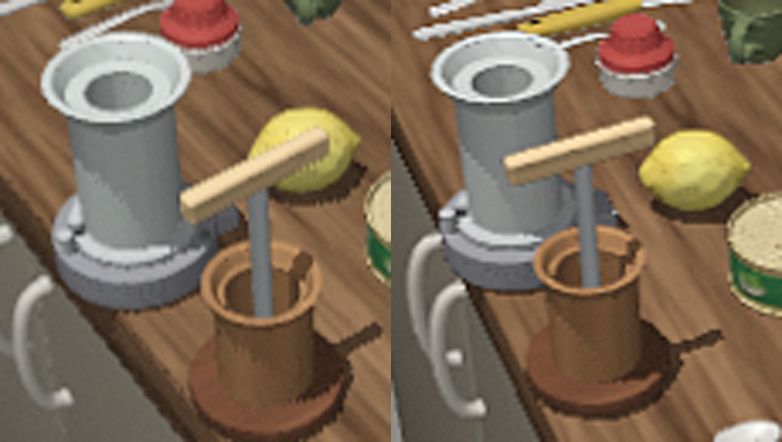

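Call:
{"name": "apply_moves", "arguments": {"targets": [{"tx":0.0305,"ty":-0.022},{"tx":0.0305,"ty":-0.022},{"tx":0.0305,"ty":-0.022},{"tx":0.0305,"ty":-0.022},{"tx":0.0305,"ty":-0.022},{"tx":0.0305,"ty":-0.022},{"tx":0.0305,"ty":-0.022},{"tx":0.0305,"ty":-0.022},{"tx":0.0224,"ty":-0.0296},{"tx":0.0224,"ty":-0.0296},{"tx":0.0224,"ty":-0.0296},{"tx":0.0224,"ty":-0.0296},{"tx":0.0224,"ty":-0.0296},{"tx":0.0224,"ty":-0.0296},{"tx":0.0224,"ty":-0.0296},{"tx":0.0165,"ty":-0.0365},{"tx":0.0165,"ty":-0.0365},{"tx":0.0165,"ty":-0.0365},{"tx":0.0165,"ty":-0.0365},{"tx":0.0165,"ty":-0.0365}]}}

```text
invalid input at $.targets[0]: expected keys tx, ty, tz, wx, wy, wz, hand
```

```bash
cat >> h.py <<'E'
def st():
    from station import manip
    from scipy.spatial.transform import Rotation as R
    s=manip.state(); r=R.from_quat(s["orientation"]).as_matrix()
    print("t",round(s["time_s"],2),"pos",s["tool_pos"].round(1),"yaw",round(np.arctan2(r[1,0],r[0,0]),4),"zax",r[:,2].round(4),"q",s["q"].round(2),"F",s["force"].round(2),"T",s["ft_torque"].round(3),"w",round(s["gripper_width"],1),"g",round(s["grip_force"],1))
    return s,r
def to(x,y,z=None):  # remaining shift in tool axes, for a TCP target
    s,r=st(); t=np.array([x,y,s["tool_pos"][2] if z is None else z]); print("shift mm",(r.T@(t-s["tool_pos"])).round(1))
E
python3 - <<'E'
from h import *
to(535.2,319.4)
for n in ["scene","side"]:
    P=cloud(np.load(n+"0.npz")).reshape(-1,3)
    m=(np.hypot(P[:,0]-535,P[:,1]-319)<55)&(P[:,2]>166)&(P[:,2]<175);B=P[m,:2];rr=cv2.minAreaRect(B.astype(np.float32));v=cv2.fitLine(B.astype(np.float32),cv2.DIST_HUBER,0,.01,.01).ravel()
    print("bar",rr,np.arctan2(v[1],v[0]))
    m=(P[:,0]>578)&(P[:,0]<630)&(abs(P[:,1]-457)<35)&(P[:,2]>6)&(P[:,2]<26);B=P[m]
    for a in range(576,625,6):
        q=B[(B[:,0]>=a)&(B[:,0]<a+6)]
        if len(q): print(a,len(q),q.min(0).round(),q.max(0).round())
E
```

```text
t 0.1 pos [ 238.4 -604.3  302.9] yaw 0.3758 zax [-7.0e-04  1.6e-03 -1.0e+00] q [ 1.21  0.32 -0.07  1.45  0.02  1.37 -0.06] F [-0.57 -0.48  0.33] T [ 0.045 -0.019  0.02 ] w 85.4 g 0.0
shift mm [ 615.1 -750.3    1.2]
bar ((535.0400390625, 317.7582092285156), (90.19674682617188, 14.465310096740723), 4.967096328735352) 0.0779853
576 8 [578. 440.   9.] [582. 444.  23.]
582 15 [582. 440.   6.] [588. 444.  22.]
588 10 [589. 438.   7.] [592. 442.  21.]
624 3 [629. 447.  12.] [629. 455.  18.]
bar ((534.3661499023438, 318.99237060546875), (88.90148162841797, 16.92879295349121), 4.751543998718262) 0.07920356
576 8 [579. 441.  14.] [582. 447.  24.]
582 24 [583. 441.  13.] [588. 471.  25.]
588 23 [588. 442.  12.] [593. 472.  24.]
594 1 [594. 472.  21.] [594. 472.  21.]
618 4 [621. 462.  22.] [623. 471.  25.]
624 12 [624. 451.  13.] [630. 462.  25.]
```

Call:
{"name": "apply_moves", "arguments": {"targets": [{"tx":0.0305,"ty":-0.022,"tz":0,"wx":0,"wy":0,"wz":0,"hand":1},{"tx":0.0305,"ty":-0.022,"tz":0,"wx":0,"wy":0,"wz":0,"hand":1},{"tx":0.0305,"ty":-0.022,"tz":0,"wx":0,"wy":0,"wz":0,"hand":1},{"tx":0.0305,"ty":-0.022,"tz":0,"wx":0,"wy":0,"wz":0,"hand":1},{"tx":0.0305,"ty":-0.022,"tz":0,"wx":0,"wy":0,"wz":0,"hand":1},{"tx":0.0305,"ty":-0.022,"tz":0,"wx":0,"wy":0,"wz":0,"hand":1},{"tx":0.0305,"ty":-0.022,"tz":0,"wx":0,"wy":0,"wz":0,"hand":1},{"tx":0.0305,"ty":-0.022,"tz":0,"wx":0,"wy":0,"wz":0,"hand":1},{"tx":0.0224,"ty":-0.0296,"tz":0,"wx":0,"wy":0,"wz":0,"hand":1},{"tx":0.0224,"ty":-0.0296,"tz":0,"wx":0,"wy":0,"wz":0,"hand":1},{"tx":0.0224,"ty":-0.0296,"tz":0,"wx":0,"wy":0,"wz":0,"hand":1},{"tx":0.0224,"ty":-0.0296,"tz":0,"wx":0,"wy":0,"wz":0,"hand":1},{"tx":0.0224,"ty":-0.0296,"tz":0,"wx":0,"wy":0,"wz":0,"hand":1},{"tx":0.0224,"ty":-0.0296,"tz":0,"wx":0,"wy":0,"wz":0,"hand":1},{"tx":0.0224,"ty":-0.0296,"tz":0,"wx":0,"wy":0,"wz":0,"hand":1},{"tx":0.0165,"ty":-0.0365,"tz":0,"wx":0,"wy":0,"wz":0,"hand":1},{"tx":0.0165,"ty":-0.0365,"tz":0,"wx":0,"wy":0,"wz":0,"hand":1},{"tx":0.0165,"ty":-0.0365,"tz":0,"wx":0,"wy":0,"wz":0,"hand":1},{"tx":0.0165,"ty":-0.0365,"tz":0,"wx":0,"wy":0,"wz":0,"hand":1},{"tx":0.0165,"ty":-0.0365,"tz":0,"wx":0,"wy":0,"wz":0,"hand":1}]}}

```text
time_s: 1.77
tool_pos: [479.9, 100.8, 303.8]
orientation: [0.982, 0.187, 0.0, 0.0]
force: [0.8, 0.3, -0.5]
gripper_width: 85.2
grip_force: 0.0
```

```bash
python3 -c "
from h import *
to(535.2,319.4)"
```

```text
t 1.77 pos [479.9 100.8 303.8] yaw 0.3755 zax [ 1.e-04 -7.e-04 -1.e+00] q [ 0.48  0.01 -0.73  1.81  0.01  1.32 -1.45] F [ 0.84  0.27 -0.51] T [ 0.021 -0.072  0.004] w 85.2 g 0.0
shift mm [ 1.316e+02 -1.831e+02 -1.000e-01]
```

Call:
{"name": "apply_moves", "arguments": {"targets": [{"tx":0.0188,"ty":-0.0262,"tz":0,"wx":0,"wy":0,"wz":0,"hand":1},{"tx":0.0188,"ty":-0.0262,"tz":0,"wx":0,"wy":0,"wz":0,"hand":1},{"tx":0.0188,"ty":-0.0262,"tz":0,"wx":0,"wy":0,"wz":0,"hand":1},{"tx":0.0188,"ty":-0.0262,"tz":0,"wx":0,"wy":0,"wz":0,"hand":1},{"tx":0.0188,"ty":-0.0262,"tz":0,"wx":0,"wy":0,"wz":0,"hand":1},{"tx":0.0188,"ty":-0.0262,"tz":0,"wx":0,"wy":0,"wz":0,"hand":1},{"tx":0.0188,"ty":-0.0262,"tz":0,"wx":0,"wy":0,"wz":0,"hand":1},{"tx":0,"ty":0,"tz":0,"wx":0,"wy":0,"wz":-7,"hand":1},{"tx":0,"ty":0,"tz":0,"wx":0,"wy":0,"wz":-7,"hand":1},{"tx":0,"ty":0,"tz":0,"wx":0,"wy":0,"wz":-7,"hand":1},{"tx":0,"ty":0,"tz":0,"wx":0,"wy":0,"wz":-7,"hand":1},{"tx":0,"ty":0,"tz":0,"wx":0,"wy":0,"wz":-7,"hand":1},{"tx":0,"ty":0,"tz":0,"wx":0,"wy":0,"wz":-7,"hand":1},{"tx":0,"ty":0,"tz":0,"wx":0,"wy":0,"wz":-7,"hand":1},{"tx":0,"ty":0,"tz":0,"wx":0,"wy":0,"wz":-7,"hand":1},{"tx":0,"ty":0,"tz":0,"wx":0,"wy":0,"wz":-7,"hand":1},{"tx":0,"ty":0,"tz":0,"wx":0,"wy":0,"wz":-7,"hand":1},{"tx":0,"ty":0,"tz":0,"wx":0,"wy":0,"wz":-7,"hand":1},{"tx":0,"ty":0,"tz":0,"wx":0,"wy":0,"wz":-7,"hand":1}]}}

```text
time_s: 3.35
tool_pos: [535.5, 317.6, 303.3]
orientation: [0.603, 0.798, -0.0, -0.0]
force: [-0.2, 1.5, -0.7]
gripper_width: 85.5
grip_force: 0.0
```

```bash
python3 -c "
from h import *
to(535.2,319.4)"
```

```text
t 3.35 pos [535.5 317.6 303.3] yaw 1.8478 zax [-7.e-04 -6.e-04 -1.e+00] q [ 0.25  0.48 -1.12  1.5   0.43  1.44 -0.61] F [-0.18  1.48 -0.67] T [ 0.087 -0.042  0.02 ] w 85.5 g 0.0
shift mm [ 1.9  0.2 -0. ]
```

Call:
{"name": "apply_moves", "arguments": {"targets": [{"tx":0,"ty":0,"tz":0,"wx":0,"wy":0,"wz":-7.15,"hand":1},{"tx":0,"ty":0,"tz":0,"wx":0,"wy":0,"wz":-7.15,"hand":1},{"tx":0,"ty":0,"tz":0,"wx":0,"wy":0,"wz":-7.15,"hand":1},{"tx":0,"ty":0,"tz":0,"wx":0,"wy":0,"wz":-7.15,"hand":1},{"tx":0,"ty":0,"tz":0,"wx":0,"wy":0,"wz":-7.15,"hand":1},{"tx":0,"ty":0,"tz":0,"wx":0,"wy":0,"wz":-7.15,"hand":1},{"tx":0,"ty":0,"tz":0,"wx":0,"wy":0,"wz":-7.15,"hand":1},{"tx":0,"ty":0,"tz":0,"wx":0,"wy":0,"wz":-7.15,"hand":1},{"tx":0,"ty":0,"tz":0,"wx":0,"wy":0,"wz":-7.15,"hand":1},{"tx":0,"ty":0,"tz":0,"wx":0,"wy":0,"wz":-7.15,"hand":1},{"tx":0,"ty":0,"tz":0,"wx":0,"wy":0,"wz":-7.1,"hand":1}]}}

```text
time_s: 4.27
tool_pos: [535.6, 317.5, 303.2]
orientation: [-0.039, 0.999, -0.0, -0.0]
force: [0.5, 0.4, -0.0]
gripper_width: 85.3
grip_force: 0.0
```

Run:
```python
from h import *
from station import eyes
to(535.2,319.4)
f=eyes.grab_frame("wrist"); cv2.imwrite("pics/w1.png",f["image"][...,::-1])
P=cloud(f).reshape(-1,3)
print(np.isfinite(P[:,0]).sum())
m=(np.hypot(P[:,0]-535,P[:,1]-319)<60)&(P[:,2]>160)&(P[:,2]<180);B=P[m,:2]
if len(B)>20:
    v=cv2.fitLine(B.astype(np.float32),cv2.DIST_HUBER,0,.01,.01).ravel();print(len(B),cv2.minAreaRect(B.astype(np.float32)),np.arctan2(v[1],v[0]))
d=np.hypot(P[:,0]-529,P[:,1]-462)
m=(d<48)&(P[:,2]>136);print("mouth",m.sum(), circ(P[m]) if m.sum()>30 else 0)
```

```text
t 4.27 pos [535.6 317.5 303.2] yaw -3.0635 zax [-9.e-04 -5.e-04 -1.e+00] q [ 0.34  0.61 -1.33  1.49  0.59  1.5   0.66] F [ 0.46  0.45 -0.03] T [ 0.004 -0.049  0.013] w 85.3 g 0.0
shift mm [ 0.3  1.9 -0. ]
255008
2149 ((535.9741821289062, 318.00238037109375), (89.48619842529297, 11.742433547973633), 4.161947250366211) 0.07576801
mouth 3625 [529.47705711 459.00393889  38.8662087 ]
```

View pics/w1.png

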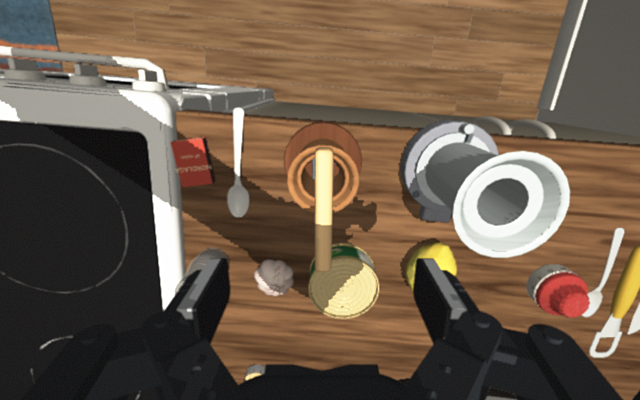

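The wrist view shows the bar lying lengthwise between the open fingers (320,150–265). The mill is to the right, with its mouth at about 512,203, its disc pointer at about 468,130 and its chute at about 437,213. The pose agrees with the depth fits, so I'll go down partway first, watching joint 3.

Call:
{"name": "apply_moves", "arguments": {"targets": [{"tx":0,"ty":0.0012,"tz":0.02,"wx":0,"wy":0,"wz":0,"hand":1},{"tx":0,"ty":0,"tz":0.02,"wx":0,"wy":0,"wz":0,"hand":1}]}}

```text
time_s: 4.48
tool_pos: [535.8, 319.6, 264.1]
orientation: [-0.035, 0.999, 0.001, 0.001]
force: [0.4, -0.4, -0.7]
gripper_width: 85.4
grip_force: 0.0
```

Run:
```python
from h import *
from station import eyes
to(535.5,318.7,216)
for n in ["wrist","side"]:
    f=eyes.grab_frame(n)
    P=cloud(f).reshape(-1,3)
    m=(np.hypot(P[:,0]-535,P[:,1]-319)<60)&(P[:,2]>164)&(P[:,2]<175);B=P[m,:2]
    if len(B)>20: print(n,len(B),cv2.minAreaRect(B.astype(np.float32)))
    d=np.hypot(P[:,0]-529,P[:,1]-462)
    m=(d<48)&(P[:,2]>139)&(P[:,2]<146);B=P[m,:2]
    if len(B)>20: print("mouth",len(B),cv2.minEnclosingCircle(B.astype(np.float32)),circ(B[np.hypot(*(B-[529,461.5]).T)>41],43.5))
    m=(d<45)&(P[:,2]>50)&(P[:,2]<110);print("throat",m.sum(),circ(P[m],32.)[:2])
```

```text
t 4.48 pos [535.8 319.6 264.1] yaw -3.0724 zax [ 0.0015  0.0012 -1.    ] q [ 0.33  0.64 -1.31  1.55  0.62  1.44  0.63] F [ 0.38 -0.44 -0.65] T [-0.055 -0.026  0.035] w 85.4 g 0.0
shift mm [ 0.4 -0.9 48.1]
wrist 2992 ((535.717041015625, 317.66259765625), (88.89134979248047, 12.010186195373535), 4.442130088806152)
mouth 4010 ((530.235107421875, 460.3854675292969), 43.93459701538086) [528.80891411 461.99133172  43.5       ]
throat 3896 [530.38713321 459.86395303]
side 242 ((533.8975219726562, 317.7608947753906), (88.31877136230469, 15.490318298339844), 2.926534414291382)
mouth 222 ((529.763916015625, 460.72662353515625), 44.2108039855957) [529.97621008 462.06165505  43.5       ]
throat 484 [529.10492297 463.28865105]
```

Call:
{"name": "apply_moves", "arguments": {"targets": [{"tx":0,"ty":-0.0008,"tz":0.024,"wx":0,"wy":0,"wz":0,"hand":1},{"tx":0,"ty":0,"tz":0.024,"wx":0,"wy":0,"wz":0,"hand":1},{"tx":0,"ty":0,"tz":0,"wx":0,"wy":0,"wz":0,"hand":0.4},{"tx":0,"ty":0,"tz":0,"wx":0,"wy":0,"wz":0,"hand":0.3},{"tx":0,"ty":0,"tz":0,"wx":0,"wy":0,"wz":0,"hand":0.2},{"tx":0,"ty":0,"tz":0,"wx":0,"wy":0,"wz":0,"hand":0.1},{"tx":0,"ty":0,"tz":0,"wx":0,"wy":0,"wz":0,"hand":0},{"tx":0,"ty":0,"tz":0,"wx":0,"wy":0,"wz":0,"hand":0},{"tx":0,"ty":0,"tz":0,"wx":0,"wy":0,"wz":0,"hand":0},{"tx":0,"ty":0,"tz":0,"wx":0,"wy":0,"wz":0,"hand":0}], "squeeze": 70}}

```text
time_s: 5.42
tool_pos: [536.0, 318.7, 217.2]
orientation: [-0.036, 0.999, 0.0, 0.001]
force: [0.4, 0.1, 5.7]
gripper_width: 10.6
grip_force: 69.4
```

Run:
```python
from h import *
to(535.5,318.7,376)
```

```text
t 5.42 pos [536.  318.7 217.2] yaw -3.0696 zax [ 0.0018  0.001  -1.    ] q [ 0.32  0.67 -1.28  1.6   0.65  1.36  0.61] F [0.39 0.12 5.74] T [-0.132 -0.02   0.027] w 10.6 g 69.4
shift mm [ 2.000e-01  1.000e-01 -1.588e+02]
```

Call:
{"name": "apply_moves", "arguments": {"targets": [{"tx":0,"ty":0,"tz":-0.01,"wx":0,"wy":0,"wz":0,"hand":0},{"tx":0,"ty":0,"tz":-0.02,"wx":0,"wy":0,"wz":0,"hand":0},{"tx":0,"ty":0,"tz":-0.03,"wx":0,"wy":0,"wz":0,"hand":0},{"tx":0,"ty":0,"tz":-0.03,"wx":0,"wy":0,"wz":0,"hand":0},{"tx":0,"ty":0,"tz":-0.02,"wx":0,"wy":0,"wz":2,"hand":0},{"tx":0,"ty":0,"tz":-0.02,"wx":0,"wy":0,"wz":4,"hand":0},{"tx":0,"ty":0,"tz":-0.02,"wx":0,"wy":0,"wz":6.7,"hand":0},{"tx":0,"ty":0,"tz":0,"wx":0,"wy":0,"wz":6.7,"hand":0},{"tx":0,"ty":0,"tz":0,"wx":0,"wy":0,"wz":6.7,"hand":0},{"tx":0,"ty":0,"tz":0,"wx":0,"wy":0,"wz":6.7,"hand":0},{"tx":0,"ty":0,"tz":0,"wx":0,"wy":0,"wz":6.7,"hand":0},{"tx":0,"ty":0,"tz":0,"wx":0,"wy":0,"wz":6.7,"hand":0},{"tx":0,"ty":0,"tz":0,"wx":0,"wy":0,"wz":6.7,"hand":0},{"tx":0,"ty":0,"tz":0,"wx":0,"wy":0,"wz":6.7,"hand":0},{"tx":0,"ty":0,"tz":0,"wx":0,"wy":0,"wz":6.7,"hand":0},{"tx":0,"ty":0,"tz":0,"wx":0,"wy":0,"wz":6.7,"hand":0},{"tx":0,"ty":0,"tz":0,"wx":0,"wy":0,"wz":0,"hand":0}]}}

```text
time_s: 6.83
tool_pos: [535.1, 318.2, 365.8]
orientation: [0.566, 0.824, -0.001, 0.0]
force: [-0.3, -0.3, -1.9]
gripper_width: 10.7
grip_force: 68.4
```

Run:
```python
from h import *
from station import eyes
to(529.5,461.8,367)
f=eyes.grab_frame("side"); cv2.imwrite("pics/s2.png",f["image"][60:260,180:420][...,::-1].repeat(3,0).repeat(3,1)[:600])
P=cloud(f).reshape(-1,3)
d=np.hypot(P[:,0]-535,P[:,1]-319)
for lo,hi in [(160,180),(195,225),(225,250),(250,290)]:
    m=(d<40)&(P[:,2]>lo)&(P[:,2]<hi); B=P[m]
    if len(B)>10: print(lo,len(B),B.min(0).round(1),B.max(0).round(1),circ(B,5.5)[:2])
```

```text
t 6.83 pos [535.1 318.2 365.8] yaw 1.9371 zax [-5.e-04 -1.e-03 -1.e+00] q [ 0.21  0.42 -1.07  1.4   0.37  1.53 -0.47] F [-0.33 -0.3  -1.87] T [-0.038  0.002  0.022] w 10.7 g 68.4
shift mm [136.1  46.2  -1.4]
160 127 [518.8 300.4 162. ] [547.9 326.3 179.9] [530.7755726  311.25315168]
195 90 [526.  310.8 195.4] [540.9 324.2 223.9] [533.78422472 318.48915953]
225 72 [527.3 310.8 225.4] [539.5 320.2 249.6] [533.86126114 318.98591614]
250 118 [527.5 310.7 250.5] [538.8 321.2 289.3] [533.63047312 318.75539355]
```

View pics/s2.png

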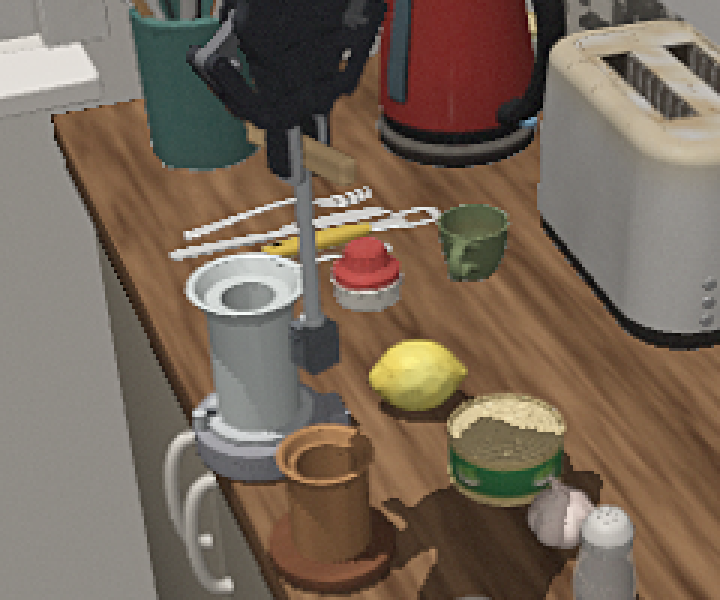

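The key hangs upright; its socket is at about (316,345) in the crop, and the stand is empty. Now over to the mill.

Call:
{"name": "apply_moves", "arguments": {"targets": [{"tx":0.0227,"ty":0.0078,"tz":0,"wx":0,"wy":0,"wz":0,"hand":0},{"tx":0.0227,"ty":0.0078,"tz":0,"wx":0,"wy":0,"wz":0,"hand":0},{"tx":0.0227,"ty":0.0078,"tz":0,"wx":0,"wy":0,"wz":0,"hand":0},{"tx":0.0227,"ty":0.0078,"tz":0,"wx":0,"wy":0,"wz":0,"hand":0},{"tx":0.0227,"ty":0.0078,"tz":0,"wx":0,"wy":0,"wz":0,"hand":0},{"tx":0.0227,"ty":0.0078,"tz":0,"wx":0,"wy":0,"wz":0,"hand":0},{"tx":0,"ty":0,"tz":0,"wx":0,"wy":0,"wz":0,"hand":0},{"tx":0,"ty":0,"tz":0,"wx":0,"wy":0,"wz":0,"hand":0}]}}

```text
time_s: 7.55
tool_pos: [528.6, 463.9, 365.1]
orientation: [0.563, 0.827, -0.001, -0.001]
force: [0.4, -0.2, -1.8]
gripper_width: 10.5
grip_force: 68.7
```

```bash
cat > look.py <<'E'
from h import *
from station import eyes
s,r=st(); p=s["tool_pos"]
for n in ["side","scene"]:
    f=eyes.grab_frame(n); P=cloud(f).reshape(-1,3); d=np.hypot(P[:,0]-p[0],P[:,1]-p[1]); b=p[2]-205
    m=(d<14)&(P[:,2]>max(b+28,150))&(P[:,2]<b+125); c=circ(P[m],5.5)[:2]
    d=np.hypot(P[:,0]-529,P[:,1]-462)
    m=(d<40)&(P[:,2]>50)&(P[:,2]<110); t=circ(P[m],32.)[:2]
    m=(d<48)&(P[:,2]>139)&(P[:,2]<146);B=P[m,:2]; e=circ(B[np.hypot(*(B-[529,461.5]).T)>41],43.5)[:2]
    print(n,"shank",c.round(1),"throat",t.round(1),"mouth",e.round(1)); dd=(t+e)/2-c
    print("shift world",dd.round(1),"tool",(r.T@[*dd,0]).round(1))
E
python3 look.py
```

```text
t 7.55 pos [528.6 463.9 365.1] yaw 1.9461 zax [-2.3e-03  1.0e-04 -1.0e+00] q [-0.15  0.6  -1.01  1.17  0.5   1.62 -0.67] F [ 0.37 -0.25 -1.78] T [-0.016 -0.013  0.044] w 10.5 g 68.7
side shank [528.2 463.6] throat [528.8 463.3] mouth [529.2 462.6]
shift world [ 0.8 -0.6] tool [-0.9  0.5 -0. ]
scene shank [528.1 462. ] throat [528.9 461.9] mouth [529.5 462.3]
shift world [1.1 0. ] tool [-0.4  1.1 -0. ]
```

Call:
{"name": "apply_moves", "arguments": {"targets": [{"tx":-0.0006,"ty":0.0008,"tz":0,"wx":0,"wy":0,"wz":0,"hand":0},{"tx":0,"ty":0,"tz":0.01,"wx":0,"wy":0,"wz":0,"hand":0},{"tx":0,"ty":0,"tz":0.012,"wx":0,"wy":0,"wz":0,"hand":0},{"tx":0,"ty":0,"tz":0.012,"wx":0,"wy":0,"wz":0,"hand":0},{"tx":0,"ty":0,"tz":0.012,"wx":0,"wy":0,"wz":0,"hand":0},{"tx":0,"ty":0,"tz":0.012,"wx":0,"wy":0,"wz":0,"hand":0},{"tx":0,"ty":0,"tz":0.012,"wx":0,"wy":0,"wz":0,"hand":0},{"tx":0,"ty":0,"tz":0.012,"wx":0,"wy":0,"wz":0,"hand":0},{"tx":0,"ty":0,"tz":0.01,"wx":0,"wy":0,"wz":0,"hand":0},{"tx":0,"ty":0,"tz":0,"wx":0,"wy":0,"wz":0,"hand":0}]}}

```text
time_s: 8.48
tool_pos: [530.6, 461.0, 270.6]
orientation: [0.565, 0.825, -0.002, -0.0]
force: [-0.2, -0.4, -1.9]
gripper_width: 10.7
grip_force: 68.6
```

```bash
python3 look.py
```

```text
t 8.48 pos [530.6 461.  270.6] yaw 1.9399 zax [-0.003  -0.0031 -1.    ] q [-0.12  0.64 -0.98  1.32  0.53  1.46 -0.7 ] F [-0.18 -0.39 -1.88] T [ 0.014  0.046 -0.02 ] w 10.7 g 68.6
side shank [530.7 460.8] throat [528.9 463.4] mouth [528.6 462. ]
shift world [-2.   1.9] tool [ 2.5 -1.1  0. ]
scene shank [529.4 461. ] throat [528.8 461.9] mouth [529.5 461.9]
shift world [-0.2  0.9] tool [ 1.   0.1 -0. ]
```

Call:
{"name": "apply_moves", "arguments": {"targets": [{"tx":0.0014,"ty":-0.0005,"tz":0.002,"wx":0,"wy":0,"wz":0,"hand":0},{"tx":0,"ty":0,"tz":0.003,"wx":0,"wy":0,"wz":0,"hand":0},{"tx":0,"ty":0,"tz":0.002,"wx":0,"wy":0,"wz":0,"hand":0},{"tx":0,"ty":0,"tz":0,"wx":0,"wy":0,"wz":0,"hand":0}]}}

```text
time_s: 8.92
tool_pos: [530.0, 463.0, 266.7]
orientation: [0.565, 0.825, -0.0, 0.0]
force: [-0.1, -0.1, -2.6]
gripper_width: 10.7
grip_force: 68.7
```

```bash
python3 look.py
```

```text
t 8.92 pos [530.  463.  266.7] yaw 1.9398 zax [ 0.e+00 -3.e-04 -1.e+00] q [-0.13  0.64 -0.98  1.32  0.53  1.45 -0.71] F [-0.06 -0.13 -2.62] T [-0.048 -0.017 -0.002] w 10.7 g 68.7
side shank [530.2 463. ] throat [529.  463.4] mouth [528.7 462.2]
shift world [-1.4 -0.2] tool [ 0.3 -1.4  0. ]
scene shank [528.8 462.7] throat [528.8 461.8] mouth [529.2 462.3]
shift world [ 0.2 -0.6] tool [-0.6 -0.1  0. ]
```

Call:
{"name": "apply_moves", "arguments": {"targets": [{"tx":-0.0001,"ty":-0.0006,"tz":0.0015,"wx":0,"wy":0,"wz":0,"hand":0},{"tx":0,"ty":0,"tz":0.0015,"wx":0,"wy":0,"wz":0,"hand":0},{"tx":0,"ty":0,"tz":0.0015,"wx":0,"wy":0,"wz":0,"hand":0},{"tx":0,"ty":0,"tz":0,"wx":0,"wy":0,"wz":0,"hand":0}]}}

```text
time_s: 9.35
tool_pos: [529.5, 462.5, 261.9]
orientation: [0.565, 0.825, -0.0, 0.0]
force: [0.3, 0.2, -2.6]
gripper_width: 10.5
grip_force: 68.7
```

```bash
python3 -c "
from h import *
st()"
```

```text
t 9.35 pos [529.5 462.5 261.9] yaw 1.9396 zax [-4.e-04 -6.e-04 -1.e+00] q [-0.13  0.65 -0.98  1.33  0.53  1.44 -0.71] F [ 0.25  0.2  -2.6 ] T [ 0.018 -0.042  0.054] w 10.5 g 68.7
```

Call:
{"name": "apply_moves", "arguments": {"targets": [{"tx":0,"ty":0,"tz":0.001,"wx":0,"wy":0,"wz":0,"hand":0},{"tx":0,"ty":0,"tz":0.001,"wx":0,"wy":0,"wz":0,"hand":0},{"tx":0,"ty":0,"tz":0.001,"wx":0,"wy":0,"wz":0,"hand":0},{"tx":0,"ty":0,"tz":0.001,"wx":0,"wy":0,"wz":0,"hand":0},{"tx":0,"ty":0,"tz":0,"wx":0,"wy":0,"wz":0,"hand":0}]}}

```text
time_s: 9.77
tool_pos: [529.6, 462.9, 258.9]
orientation: [0.565, 0.825, 0.0, 0.0]
force: [-1.1, -0.2, 0.5]
gripper_width: 10.8
grip_force: 69.2
```

```bash
python3 -c "
from h import *
st()"
```

```text
t 9.77 pos [529.6 462.9 258.9] yaw 1.9397 zax [ 6.e-04  4.e-04 -1.e+00] q [-0.12  0.65 -0.98  1.33  0.53  1.43 -0.71] F [-1.11 -0.22  0.49] T [-0.095  0.097  0.013] w 10.8 g 69.2
```

Call:
{"name": "apply_moves", "arguments": {"targets": [{"tx":0,"ty":0,"tz":0.001,"wx":0,"wy":0,"wz":0,"hand":0},{"tx":0,"ty":0,"tz":0.001,"wx":0,"wy":0,"wz":0,"hand":0},{"tx":0,"ty":0,"tz":0.0005,"wx":0,"wy":0,"wz":0,"hand":0},{"tx":0,"ty":0,"tz":0,"wx":0,"wy":0,"wz":0,"hand":0}]}}

```text
time_s: 10.1
tool_pos: [529.7, 462.9, 256.3]
orientation: [0.565, 0.825, 0.0, 0.0]
force: [0.7, 1.2, 4.0]
gripper_width: 10.8
grip_force: 69.5
```

```bash
python3 -c "
from h import *
st()"
```

```text
t 10.1 pos [529.7 462.9 256.3] yaw 1.9397 zax [ 6.e-04  5.e-04 -1.e+00] q [-0.12  0.65 -0.98  1.34  0.53  1.43 -0.71] F [0.72 1.22 4.  ] T [-0.094  0.057  0.048] w 10.8 g 69.5
```

Call:
{"name": "apply_moves", "arguments": {"targets": [{"tx":0,"ty":0,"tz":0,"wx":0,"wy":0,"wz":1.5,"hand":0},{"tx":0,"ty":0,"tz":0,"wx":0,"wy":0,"wz":1.5,"hand":0},{"tx":0,"ty":0,"tz":0,"wx":0,"wy":0,"wz":1.5,"hand":0},{"tx":0,"ty":0,"tz":0,"wx":0,"wy":0,"wz":1.5,"hand":0},{"tx":0,"ty":0,"tz":0,"wx":0,"wy":0,"wz":0,"hand":0}]}}

```text
time_s: 10.52
tool_pos: [529.7, 462.8, 256.1]
orientation: [0.609, 0.794, 0.0, 0.0]
force: [0.2, -0.0, 3.6]
gripper_width: 10.2
grip_force: 69.5
```

Call:
{"name": "apply_moves", "arguments": {"targets": [{"tx":0,"ty":0,"tz":0,"wx":0,"wy":0,"wz":1.5,"hand":0},{"tx":0,"ty":0,"tz":0,"wx":0,"wy":0,"wz":1.5,"hand":0},{"tx":0,"ty":0,"tz":0,"wx":0,"wy":0,"wz":1.5,"hand":0},{"tx":0,"ty":0,"tz":0,"wx":0,"wy":0,"wz":1.5,"hand":0},{"tx":0,"ty":0,"tz":0,"wx":0,"wy":0,"wz":0,"hand":0}]}}

```text
time_s: 10.93
tool_pos: [529.6, 462.8, 256.0]
orientation: [0.649, 0.761, 0.0, 0.0]
force: [0.4, 0.0, 4.8]
gripper_width: 10.7
grip_force: 69.5
```

```bash
python3 -c "
from h import *
st()"
```

```text
t 10.93 pos [529.6 462.8 256. ] yaw 1.7284 zax [ 4.e-04  0.e+00 -1.e+00] q [-0.14  0.63 -0.94  1.34  0.51  1.42 -0.91] F [0.44 0.03 4.81] T [ 0.107 -0.152  0.075] w 10.7 g 69.5
```

Call:
{"name": "apply_moves", "arguments": {"targets": [{"tx":0,"ty":0,"tz":0,"wx":0,"wy":0,"wz":1.5,"hand":0},{"tx":0,"ty":0,"tz":0,"wx":0,"wy":0,"wz":1.5,"hand":0},{"tx":0,"ty":0,"tz":0,"wx":0,"wy":0,"wz":1.5,"hand":0},{"tx":0,"ty":0,"tz":0,"wx":0,"wy":0,"wz":1.5,"hand":0},{"tx":0,"ty":0,"tz":0,"wx":0,"wy":0,"wz":0,"hand":0}]}}

```text
time_s: 11.35
tool_pos: [529.5, 462.7, 255.9]
orientation: [0.688, 0.726, -0.0, 0.0]
force: [0.2, 0.8, 3.7]
gripper_width: 10.7
grip_force: 69.6
```

```bash
python3 -c "
from h import *
st()"
```

```text
t 11.35 pos [529.5 462.7 255.9] yaw 1.6237 zax [ 1.e-04 -1.e-04 -1.e+00] q [-0.15  0.62 -0.92  1.34  0.49  1.41 -1.01] F [0.19 0.77 3.67] T [ 0.094 -0.196  0.027] w 10.7 g 69.6
```

Call:
{"name": "apply_moves", "arguments": {"targets": [{"tx":0,"ty":0,"tz":0,"wx":0,"wy":0,"wz":1.5,"hand":0},{"tx":0,"ty":0,"tz":0,"wx":0,"wy":0,"wz":1.5,"hand":0},{"tx":0,"ty":0,"tz":0,"wx":0,"wy":0,"wz":1.5,"hand":0},{"tx":0,"ty":0,"tz":0,"wx":0,"wy":0,"wz":1.5,"hand":0},{"tx":0,"ty":0,"tz":0,"wx":0,"wy":0,"wz":0,"hand":0}]}}

```text
time_s: 11.77
tool_pos: [529.5, 462.7, 255.9]
orientation: [0.725, 0.689, -0.0, 0.0]
force: [0.8, 0.3, 3.6]
gripper_width: 11.0
grip_force: 69.6
```

```bash
python3 -c "
from h import *
st()"
```

```text
t 11.77 pos [529.5 462.7 255.9] yaw 1.5189 zax [ 0.e+00 -2.e-04 -1.e+00] q [-0.16  0.62 -0.9   1.34  0.48  1.41 -1.1 ] F [0.76 0.25 3.63] T [ 0.097 -0.175 -0.004] w 11.0 g 69.6
```

Call:
{"name": "apply_moves", "arguments": {"targets": [{"tx":0,"ty":0,"tz":0,"wx":0,"wy":0,"wz":1.5,"hand":0},{"tx":0,"ty":0,"tz":0,"wx":0,"wy":0,"wz":1.5,"hand":0},{"tx":0,"ty":0,"tz":0,"wx":0,"wy":0,"wz":1.5,"hand":0},{"tx":0,"ty":0,"tz":0,"wx":0,"wy":0,"wz":1.5,"hand":0},{"tx":0,"ty":0,"tz":0,"wx":0,"wy":0,"wz":0,"hand":0}]}}

```text
time_s: 12.18
tool_pos: [529.6, 462.1, 254.5]
orientation: [0.76, 0.65, -0.001, 0.0]
force: [1.8, 1.0, -2.9]
gripper_width: 10.6
grip_force: 68.6
```

```bash
python3 -c "
from h import *
st()"
```

```text
t 12.18 pos [529.6 462.1 254.5] yaw 1.4139 zax [-0.001  -0.0017 -1.    ] q [-0.17  0.61 -0.88  1.34  0.47  1.4  -1.2 ] F [ 1.77  1.   -2.93] T [ 0.071 -0.47   0.001] w 10.6 g 68.6
```

Call:
{"name": "apply_moves", "arguments": {"targets": [{"tx":0,"ty":0,"tz":0.001,"wx":0,"wy":0,"wz":1,"hand":0},{"tx":0,"ty":0,"tz":0.001,"wx":0,"wy":0,"wz":1,"hand":0},{"tx":0,"ty":0,"tz":0.001,"wx":0,"wy":0,"wz":0,"hand":0},{"tx":0,"ty":0,"tz":0.001,"wx":0,"wy":0,"wz":0,"hand":0},{"tx":0,"ty":0,"tz":0,"wx":0,"wy":0,"wz":0,"hand":0}]}}

```text
time_s: 12.6
tool_pos: [529.5, 462.4, 251.3]
orientation: [0.771, 0.637, -0.001, 0.0]
force: [1.2, -1.0, -2.8]
gripper_width: 10.9
grip_force: 68.6
```

```bash
python3 -c "
from h import *
st()"
```

```text
t 12.6 pos [529.5 462.4 251.3] yaw 1.3812 zax [-6.e-04 -1.e-03 -1.e+00] q [-0.18  0.61 -0.88  1.35  0.46  1.4  -1.23] F [ 1.2  -1.05 -2.84] T [-0.065 -0.385 -0.092] w 10.9 g 68.6
```

Call:
{"name": "apply_moves", "arguments": {"targets": [{"tx":0,"ty":0,"tz":0.0015,"wx":0,"wy":0,"wz":0,"hand":0},{"tx":0,"ty":0,"tz":0.0015,"wx":0,"wy":0,"wz":0,"hand":0},{"tx":0,"ty":0,"tz":0.0012,"wx":0,"wy":0,"wz":0,"hand":0},{"tx":0,"ty":0,"tz":0.001,"wx":0,"wy":0,"wz":0,"hand":0},{"tx":0,"ty":0,"tz":0,"wx":0,"wy":0,"wz":0,"hand":0},{"tx":0,"ty":0,"tz":0,"wx":0,"wy":0,"wz":0,"hand":0}]}}

```text
time_s: 13.1
tool_pos: [529.6, 462.6, 246.4]
orientation: [0.771, 0.637, -0.0, 0.0]
force: [0.0, -0.5, -3.2]
gripper_width: 10.6
grip_force: 68.6
```

```bash
python3 -c "
from h import *
st()"
```

```text
t 13.1 pos [529.6 462.6 246.4] yaw 1.3811 zax [-2.e-04 -4.e-04 -1.e+00] q [-0.18  0.61 -0.87  1.35  0.47  1.39 -1.23] F [ 0.03 -0.54 -3.17] T [-0.144 -0.337 -0.036] w 10.6 g 68.6
```

Call:
{"name": "apply_moves", "arguments": {"targets": [{"tx":0,"ty":0,"tz":0.0008,"wx":0,"wy":0,"wz":1,"hand":0},{"tx":0,"ty":0,"tz":0,"wx":0,"wy":0,"wz":2,"hand":0},{"tx":0,"ty":0,"tz":0,"wx":0,"wy":0,"wz":2,"hand":0},{"tx":0,"ty":0,"tz":0,"wx":0,"wy":0,"wz":2,"hand":0},{"tx":0,"ty":0,"tz":0,"wx":0,"wy":0,"wz":2,"hand":0},{"tx":0,"ty":0,"tz":0,"wx":0,"wy":0,"wz":2,"hand":0},{"tx":0,"ty":0,"tz":0,"wx":0,"wy":0,"wz":2,"hand":0},{"tx":0,"ty":0,"tz":0,"wx":0,"wy":0,"wz":2,"hand":0}]}}

```text
time_s: 13.77
tool_pos: [529.7, 462.6, 245.8]
orientation: [0.848, 0.53, 0.0, 0.0]
force: [1.2, -1.1, -2.9]
gripper_width: 10.9
grip_force: 68.6
```

```bash
python3 -c "
from h import *
st()"
```

```text
t 13.77 pos [529.7 462.6 245.8] yaw 1.1168 zax [ 3.e-04 -4.e-04 -1.e+00] q [-0.21  0.6  -0.83  1.35  0.43  1.38 -1.48] F [ 1.18 -1.1  -2.93] T [-0.198 -0.448  0.112] w 10.9 g 68.6
```

Call:
{"name": "apply_moves", "arguments": {"targets": [{"tx":0,"ty":0,"tz":0,"wx":0,"wy":0,"wz":2,"hand":0},{"tx":0,"ty":0,"tz":0,"wx":0,"wy":0,"wz":2,"hand":0},{"tx":0,"ty":0,"tz":0,"wx":0,"wy":0,"wz":2,"hand":0},{"tx":0,"ty":0,"tz":0,"wx":0,"wy":0,"wz":2,"hand":0}]}}

```text
time_s: 14.1
tool_pos: [529.8, 462.6, 245.8]
orientation: [0.883, 0.469, 0.0, 0.0]
force: [1.1, -1.5, -2.0]
gripper_width: 10.6
grip_force: 68.6
```

```bash
python3 -c "
from h import *
st()"
```

```text
t 14.1 pos [529.8 462.6 245.8] yaw 0.9773 zax [ 4.e-04 -4.e-04 -1.e+00] q [-0.22  0.59 -0.8   1.35  0.42  1.37 -1.61] F [ 1.13 -1.51 -2.03] T [-0.202 -0.496  0.122] w 10.6 g 68.6
```

Call:
{"name": "apply_moves", "arguments": {"targets": [{"tx":0,"ty":0,"tz":0,"wx":0,"wy":0,"wz":1.5,"hand":0},{"tx":0,"ty":0,"tz":0,"wx":0,"wy":0,"wz":1.5,"hand":0},{"tx":0,"ty":0,"tz":0,"wx":0,"wy":0,"wz":1.5,"hand":0},{"tx":0,"ty":0,"tz":0,"wx":0,"wy":0,"wz":1.5,"hand":0}]}}

```text
time_s: 14.43
tool_pos: [529.7, 462.5, 245.8]
orientation: [0.906, 0.423, 0.0, 0.0]
force: [1.5, -0.1, -2.5]
gripper_width: 11.1
grip_force: 68.6
```

```bash
python3 -c "
from h import *
st()"
```

```text
t 14.43 pos [529.7 462.5 245.8] yaw 0.8725 zax [ 2.e-04 -3.e-04 -1.e+00] q [-0.23  0.58 -0.78  1.35  0.41  1.37 -1.71] F [ 1.52 -0.15 -2.45] T [-0.312 -0.574  0.069] w 11.1 g 68.6
```

Call:
{"name": "apply_moves", "arguments": {"targets": [{"tx":0,"ty":0,"tz":0,"wx":0,"wy":0,"wz":1.5,"hand":0},{"tx":0,"ty":0,"tz":0,"wx":0,"wy":0,"wz":1.5,"hand":0},{"tx":0,"ty":0,"tz":0,"wx":0,"wy":0,"wz":1.5,"hand":0}]}}

```text
time_s: 14.68
tool_pos: [529.7, 462.6, 245.8]
orientation: [0.922, 0.387, 0.0, 0.0]
force: [2.0, -1.3, -2.7]
gripper_width: 10.5
grip_force: 68.6
```

```bash
python3 -c "
from h import *
st()"
```

```text
t 14.68 pos [529.7 462.6 245.8] yaw 0.7938 zax [ 1.e-04 -2.e-04 -1.e+00] q [-0.24  0.58 -0.77  1.35  0.4   1.37 -1.78] F [ 2.   -1.26 -2.66] T [-0.27 -0.61  0.08] w 10.5 g 68.6
```

Call:
{"name": "apply_moves", "arguments": {"targets": [{"tx":0,"ty":0,"tz":0,"wx":0,"wy":0,"wz":1.5,"hand":0},{"tx":0,"ty":0,"tz":0,"wx":0,"wy":0,"wz":1.5,"hand":0},{"tx":0,"ty":0,"tz":0,"wx":0,"wy":0,"wz":1.5,"hand":0}]}}

```text
time_s: 14.93
tool_pos: [529.6, 462.6, 245.8]
orientation: [0.937, 0.35, -0.0, 0.0]
force: [1.2, -0.6, -1.9]
gripper_width: 11.1
grip_force: 68.6
```

```bash
python3 -c "
from h import *
st()"
```

```text
t 14.93 pos [529.6 462.6 245.8] yaw 0.7153 zax [ 1.e-04 -2.e-04 -1.e+00] q [-0.25  0.57 -0.75  1.35  0.39  1.36 -1.85] F [ 1.16 -0.61 -1.88] T [-0.341 -0.64   0.161] w 11.1 g 68.6
```

Call:
{"name": "apply_moves", "arguments": {"targets": [{"tx":0,"ty":0,"tz":0,"wx":0,"wy":0,"wz":1.2,"hand":0},{"tx":0,"ty":0,"tz":0,"wx":0,"wy":0,"wz":1.2,"hand":0}]}}

```text
time_s: 15.1
tool_pos: [529.6, 462.6, 245.8]
orientation: [0.944, 0.331, -0.0, 0.0]
force: [1.1, -0.8, -3.2]
gripper_width: 10.5
grip_force: 68.5
```

```bash
python3 -c "
from h import *
st()"
```

```text
t 15.1 pos [529.6 462.6 245.8] yaw 0.6738 zax [ 1.e-04 -2.e-04 -1.e+00] q [-0.25  0.57 -0.74  1.35  0.38  1.36 -1.89] F [ 1.13 -0.75 -3.2 ] T [-0.347 -0.725  0.035] w 10.5 g 68.5
```

Call:
{"name": "apply_moves", "arguments": {"targets": [{"tx":0,"ty":0,"tz":0,"wx":0,"wy":0,"wz":1.2,"hand":0},{"tx":0,"ty":0,"tz":0,"wx":0,"wy":0,"wz":1.2,"hand":0},{"tx":0,"ty":0,"tz":0,"wx":0,"wy":0,"wz":1.2,"hand":0}]}}

```text
time_s: 15.35
tool_pos: [529.6, 462.6, 245.8]
orientation: [0.954, 0.301, -0.0, 0.0]
force: [1.4, -1.4, -2.8]
gripper_width: 10.3
grip_force: 68.5
```

```bash
python3 -c "
from h import *
st()"
```

```text
t 15.35 pos [529.6 462.6 245.8] yaw 0.6111 zax [ 1.e-04 -2.e-04 -1.e+00] q [-0.26  0.57 -0.73  1.36  0.38  1.36 -1.95] F [ 1.43 -1.39 -2.75] T [-0.366 -0.656  0.129] w 10.3 g 68.5
```

Call:
{"name": "apply_moves", "arguments": {"targets": [{"tx":0,"ty":0,"tz":0,"wx":0,"wy":0,"wz":1.2,"hand":0},{"tx":0,"ty":0,"tz":0,"wx":0,"wy":0,"wz":1.2,"hand":0},{"tx":0,"ty":0,"tz":0,"wx":0,"wy":0,"wz":1.2,"hand":0}]}}

```text
time_s: 15.6
tool_pos: [529.6, 462.6, 245.8]
orientation: [0.963, 0.271, -0.0, 0.0]
force: [2.3, -1.4, -2.6]
gripper_width: 10.6
grip_force: 68.5
```

```bash
python3 -c "
from h import *
st()"
```

```text
t 15.6 pos [529.6 462.6 245.8] yaw 0.5482 zax [ 0.e+00 -2.e-04 -1.e+00] q [-0.27  0.56 -0.72  1.36  0.37  1.36 -2.01] F [ 2.26 -1.44 -2.56] T [-0.385 -0.699  0.15 ] w 10.6 g 68.5
```

Call:
{"name": "apply_moves", "arguments": {"targets": [{"tx":0,"ty":0,"tz":0,"wx":0,"wy":0,"wz":1,"hand":0},{"tx":0,"ty":0,"tz":0,"wx":0,"wy":0,"wz":1,"hand":0},{"tx":0,"ty":0,"tz":0,"wx":0,"wy":0,"wz":1,"hand":0}]}}

```text
time_s: 15.85
tool_pos: [529.6, 462.6, 245.8]
orientation: [0.969, 0.246, -0.0, 0.0]
force: [1.3, -1.4, -3.3]
gripper_width: 10.7
grip_force: 68.5
```

```bash
python3 -c "
from h import *
st()"
```

```text
t 15.85 pos [529.6 462.6 245.8] yaw 0.4962 zax [-0.e+00 -2.e-04 -1.e+00] q [-0.27  0.56 -0.71  1.36  0.36  1.36 -2.06] F [ 1.34 -1.36 -3.27] T [-0.403 -0.698  0.038] w 10.7 g 68.5
```

Run:
```python
from h import *
from station import eyes
a=[]
for n,(x0,y0) in dict(scene=(220,140),side=(232,135)).items():
    f=eyes.grab_frame(n)["image"]; g=np.load(n+"0.npz")["image"]
    a.append(np.vstack([cv2.resize(k[y0+40:y0+95,x0:x0+75,::-1],None,fx=5,fy=5,interpolation=cv2.INTER_CUBIC) for k in (g,f)]))
cv2.imwrite("pics/cmp.png",np.hstack(a))
```

```text
(no output)
```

View pics/cmp.png

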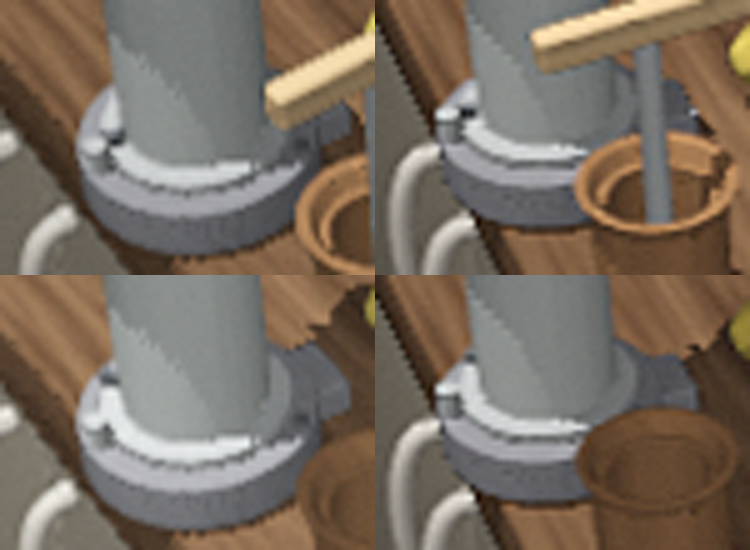

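The dark mark on the disc has moved clockwise relative to the fixed post (from about 110,130 to about 110,103 in the panels), so the spindle is following the key. I'll keep turning gently to the stop.

Call:
{"name": "apply_moves", "arguments": {"targets": [{"tx":0,"ty":0,"tz":0,"wx":0,"wy":0,"wz":1,"hand":0},{"tx":0,"ty":0,"tz":0,"wx":0,"wy":0,"wz":1,"hand":0},{"tx":0,"ty":0,"tz":0,"wx":0,"wy":0,"wz":1,"hand":0}]}}

```text
time_s: 16.2
tool_pos: [529.6, 462.7, 245.8]
orientation: [0.975, 0.22, -0.0, 0.0]
force: [2.6, -1.2, -2.3]
gripper_width: 10.6
grip_force: 68.6
```

```bash
python3 -c "
from h import *
st()"
```

```text
t 16.2 pos [529.6 462.7 245.8] yaw 0.4438 zax [-0.e+00 -1.e-04 -1.e+00] q [-0.28  0.56 -0.7   1.36  0.36  1.36 -2.11] F [ 2.58 -1.17 -2.35] T [-0.454 -0.758  0.064] w 10.6 g 68.6
```

Call:
{"name": "apply_moves", "arguments": {"targets": [{"tx":0,"ty":0,"tz":0,"wx":0,"wy":0,"wz":1,"hand":0},{"tx":0,"ty":0,"tz":0,"wx":0,"wy":0,"wz":1,"hand":0},{"tx":0,"ty":0,"tz":0,"wx":0,"wy":0,"wz":0,"hand":0}]}}

```text
time_s: 16.45
tool_pos: [529.5, 462.7, 245.8]
orientation: [0.979, 0.204, 0.0, 0.0]
force: [2.7, -2.7, -2.3]
gripper_width: 10.7
grip_force: 68.6
```

```bash
python3 -c "
from h import *
from station import eyes
for i in range(4):
  s,r=st(); eyes.grab_frame('wrist')"
```

```text
t 16.45 pos [529.5 462.7 245.8] yaw 0.4099 zax [ 1.e-04 -2.e-04 -1.e+00] q [-0.28  0.56 -0.69  1.36  0.35  1.35 -2.14] F [ 2.67 -2.74 -2.3 ] T [-0.405 -0.779  0.234] w 10.7 g 68.6
t 16.5 pos [529.5 462.7 245.8] yaw 0.4107 zax [ 1.e-04 -3.e-04 -1.e+00] q [-0.28  0.56 -0.69  1.36  0.35  1.35 -2.14] F [ 2.24 -2.57 -3.46] T [-0.451 -0.763  0.186] w 10.6 g 68.6
t 16.55 pos [529.5 462.7 245.8] yaw 0.4109 zax [ 0.e+00 -2.e-04 -1.e+00] q [-0.28  0.56 -0.7   1.36  0.35  1.35 -2.14] F [ 2.06 -1.43 -3.17] T [-0.478 -0.74   0.236] w 10.8 g 68.6
t 16.6 pos [529.5 462.7 245.8] yaw 0.4109 zax [-0.e+00 -2.e-04 -1.e+00] q [-0.28  0.56 -0.7   1.36  0.35  1.35 -2.14] F [ 3.18 -1.24 -2.81] T [-0.422 -0.771  0.241] w 10.8 g 68.6
```

Call:
{"name": "apply_moves", "arguments": {"targets": [{"tx":0,"ty":0,"tz":0,"wx":0,"wy":0,"wz":0.7,"hand":0},{"tx":0,"ty":0,"tz":0,"wx":0,"wy":0,"wz":0,"hand":0},{"tx":0,"ty":0,"tz":0,"wx":0,"wy":0,"wz":0,"hand":0}]}}

```text
time_s: 16.9
tool_pos: [529.5, 462.7, 245.8]
orientation: [0.98, 0.198, -0.0, 0.0]
force: [1.6, -1.1, -2.5]
gripper_width: 10.5
grip_force: 68.6
```

```bash
python3 -c "
from h import *
from station import eyes
for i in range(3):
  s,r=st(); eyes.grab_frame('wrist')"
```

```text
t 16.9 pos [529.5 462.7 245.8] yaw 0.3986 zax [-0.e+00 -1.e-04 -1.e+00] q [-0.28  0.55 -0.69  1.36  0.35  1.35 -2.15] F [ 1.56 -1.12 -2.53] T [-0.456 -0.718  0.316] w 10.5 g 68.6
t 16.95 pos [529.5 462.7 245.8] yaw 0.3986 zax [-0.e+00 -1.e-04 -1.e+00] q [-0.28  0.55 -0.69  1.36  0.35  1.35 -2.15] F [ 2.83 -1.32 -1.64] T [-0.453 -0.712  0.266] w 10.4 g 68.6
t 17.0 pos [529.5 462.7 245.8] yaw 0.3986 zax [-1.e-04 -2.e-04 -1.e+00] q [-0.28  0.55 -0.69  1.36  0.35  1.35 -2.15] F [ 1.78 -0.92 -2.62] T [-0.432 -0.795  0.255] w 10.6 g 68.6
```

The torque has risen to about 0.28 N·m and holds there, which is the stop. I'll relax the turn within the play and lift out.

Call:
{"name": "apply_moves", "arguments": {"targets": [{"tx":0,"ty":0,"tz":0,"wx":0,"wy":0,"wz":-1.5,"hand":0},{"tx":0,"ty":0,"tz":0,"wx":0,"wy":0,"wz":-1.5,"hand":0},{"tx":0,"ty":0,"tz":-0.003,"wx":0,"wy":0,"wz":0,"hand":0},{"tx":0,"ty":0,"tz":-0.004,"wx":0,"wy":0,"wz":0,"hand":0},{"tx":0,"ty":0,"tz":-0.005,"wx":0,"wy":0,"wz":0,"hand":0},{"tx":0,"ty":0,"tz":-0.006,"wx":0,"wy":0,"wz":0,"hand":0},{"tx":0,"ty":0,"tz":-0.008,"wx":0,"wy":0,"wz":0,"hand":0}]}}

```text
time_s: 17.63
tool_pos: [528.4, 463.6, 272.7]
orientation: [0.975, 0.224, -0.001, -0.001]
force: [-0.4, -0.7, -2.3]
gripper_width: 10.7
grip_force: 68.7
```

```bash
python3 -c "
from h import *
st()"
```

```text
t 17.63 pos [528.4 463.6 272.7] yaw 0.4517 zax [-0.0019  0.0012 -1.    ] q [-0.28  0.54 -0.71  1.32  0.35  1.4  -2.09] F [-0.36 -0.74 -2.31] T [0.007 0.019 0.012] w 10.7 g 68.7
```

Call:
{"name": "apply_moves", "arguments": {"targets": [{"tx":0,"ty":0,"tz":-0.015,"wx":0,"wy":0,"wz":0,"hand":0},{"tx":0,"ty":0,"tz":-0.02,"wx":0,"wy":0,"wz":0,"hand":0},{"tx":0,"ty":0,"tz":-0.02,"wx":0,"wy":0,"wz":0,"hand":0},{"tx":0,"ty":0,"tz":-0.02,"wx":0,"wy":0,"wz":0,"hand":0},{"tx":0,"ty":0,"tz":-0.02,"wx":0,"wy":0,"wz":0,"hand":0},{"tx":0,"ty":0,"tz":0,"wx":0,"wy":0,"wz":0,"hand":0},{"tx":-0.0113,"ty":0.0267,"tz":0,"wx":0,"wy":0,"wz":0,"hand":0},{"tx":-0.0113,"ty":0.0267,"tz":0,"wx":0,"wy":0,"wz":0,"hand":0},{"tx":-0.0113,"ty":0.0267,"tz":0,"wx":0,"wy":0,"wz":0,"hand":0},{"tx":-0.0113,"ty":0.0267,"tz":0,"wx":0,"wy":0,"wz":0,"hand":0},{"tx":-0.0113,"ty":0.0267,"tz":0,"wx":0,"wy":0,"wz":0,"hand":0},{"tx":0,"ty":0,"tz":0,"wx":0,"wy":0,"wz":0,"hand":0},{"tx":0,"ty":0,"tz":0,"wx":0,"wy":0,"wz":0,"hand":0}]}}

```text
time_s: 18.72
tool_pos: [537.3, 316.0, 366.6]
orientation: [0.975, 0.222, -0.0, 0.0]
force: [-0.8, 1.0, -2.8]
gripper_width: 10.6
grip_force: 68.9
```

```bash
cat > look2.py <<'E'
from h import *
from station import eyes
s,r=st(); p=s["tool_pos"]
for n in ["side","scene"]:
    f=eyes.grab_frame(n); P=cloud(f).reshape(-1,3); d=np.hypot(P[:,0]-p[0],P[:,1]-p[1]); b=p[2]-205
    m=(d<13)&(P[:,2]>max(b+28,95))&(P[:,2]<b+125); c=circ(P[m],5.5)[:2]
    t=np.array([535.1,320.2] if n=="side" else [535.3,318.9])  # key/tube axis as this camera saw it at the start
    dd=t-c; print(n,"shank",c.round(1),m.sum(),"shift world",dd.round(1),"tool",(r.T@[*dd,0]).round(1))
E
python3 look2.py
```

```text
t 18.72 pos [537.3 316.  366.6] yaw 0.4471 zax [-1.e-04 -7.e-04 -1.e+00] q [-0.01  0.32 -0.72  1.4   0.21  1.5  -1.85] F [-0.81  0.98 -2.81] T [0.118 0.012 0.001] w 10.6 g 68.9
side shank [535.  316.4] 316 shift world [0.1 3.8] tool [ 1.7 -3.4 -0. ]
scene shank [534.4 317.7] 378 shift world [0.9 1.2] tool [ 1.3 -0.7 -0. ]
```

Call:
{"name": "apply_moves", "arguments": {"targets": [{"tx":0.0015,"ty":-0.0021,"tz":0,"wx":0,"wy":0,"wz":0,"hand":0},{"tx":0,"ty":0,"tz":0.01,"wx":0,"wy":0,"wz":0,"hand":0},{"tx":0,"ty":0,"tz":0.014,"wx":0,"wy":0,"wz":0,"hand":0},{"tx":0,"ty":0,"tz":0.014,"wx":0,"wy":0,"wz":0,"hand":0},{"tx":0,"ty":0,"tz":0.014,"wx":0,"wy":0,"wz":0,"hand":0},{"tx":0,"ty":0,"tz":0.01,"wx":0,"wy":0,"wz":0,"hand":0},{"tx":0,"ty":0,"tz":0,"wx":0,"wy":0,"wz":0,"hand":0}]}}

```text
time_s: 19.4
tool_pos: [536.0, 320.6, 301.5]
orientation: [0.975, 0.224, -0.003, 0.0]
force: [-0.7, -0.6, -2.7]
gripper_width: 10.8
grip_force: 68.9
```

```bash
python3 look2.py
```

```text
t 19.4 pos [536.  320.6 301.5] yaw 0.4526 zax [-0.0048 -0.002  -1.    ] q [-0.02  0.35 -0.72  1.5   0.23  1.38 -1.87] F [-0.74 -0.65 -2.75] T [ 0.025 -0.02   0.019] w 10.8 g 68.9
side shank [533.2 320.9] 284 shift world [ 1.9 -0.7] tool [ 1.4  1.5 -0. ]
scene shank [534.1 320.2] 332 shift world [ 1.2 -1.3] tool [ 0.5  1.7 -0. ]
```

Call:
{"name": "apply_moves", "arguments": {"targets": [{"tx":0.0008,"ty":0.001,"tz":0.01,"wx":0,"wy":0,"wz":0,"hand":0},{"tx":0,"ty":0,"tz":0.014,"wx":0,"wy":0,"wz":0,"hand":0},{"tx":0,"ty":0,"tz":0.014,"wx":0,"wy":0,"wz":0,"hand":0},{"tx":0,"ty":0,"tz":0.014,"wx":0,"wy":0,"wz":0,"hand":0},{"tx":0,"ty":0,"tz":0.012,"wx":0,"wy":0,"wz":0,"hand":0},{"tx":0,"ty":0,"tz":0.006,"wx":0,"wy":0,"wz":0,"hand":0},{"tx":0,"ty":0,"tz":0,"wx":0,"wy":0,"wz":0,"hand":0},{"tx":0,"ty":0,"tz":0,"wx":0,"wy":0,"wz":0,"hand":0},{"tx":0,"ty":0,"tz":0,"wx":0,"wy":0,"wz":0,"hand":0}]}}

```text
time_s: 20.25
tool_pos: [538.8, 320.3, 235.7]
orientation: [0.975, 0.224, 0.001, -0.0]
force: [0.7, -0.4, -2.7]
gripper_width: 10.7
grip_force: 68.9
```

```bash
python3 look2.py
```

```text
t 20.25 pos [538.8 320.3 235.7] yaw 0.4509 zax [ 1.2e-03  7.0e-04 -1.0e+00] q [-0.02  0.39 -0.7   1.58  0.26  1.26 -1.89] F [ 0.69 -0.4  -2.67] T [ 0.024  0.032 -0.023] w 10.7 g 68.9
side shank [536.4 321.3] 140 shift world [-1.3 -1.1] tool [-1.7  0.4 -0. ]
scene shank [536.9 320.3] 148 shift world [-1.6 -1.4] tool [-2.1  0.5 -0. ]
```

Call:
{"name": "apply_moves", "arguments": {"targets": [{"tx":-0.0019,"ty":0.0005,"tz":0,"wx":0,"wy":0,"wz":0,"hand":0},{"tx":0,"ty":0,"tz":0.005,"wx":0,"wy":0,"wz":0,"hand":0},{"tx":0,"ty":0,"tz":0.005,"wx":0,"wy":0,"wz":0,"hand":0},{"tx":0,"ty":0,"tz":0.003,"wx":0,"wy":0,"wz":0,"hand":0},{"tx":0,"ty":0,"tz":0.002,"wx":0,"wy":0,"wz":0,"hand":0},{"tx":0,"ty":0,"tz":0,"wx":0,"wy":0,"wz":0,"hand":0},{"tx":0,"ty":0,"tz":0,"wx":0,"wy":0,"wz":0,"hand":0}]}}

```text
time_s: 20.93
tool_pos: [536.9, 318.6, 219.6]
orientation: [0.975, 0.224, -0.0, 0.0]
force: [-0.6, 0.1, -1.8]
gripper_width: 10.9
grip_force: 69.0
```

```bash
python3 look2.py
```

```text
t 20.93 pos [536.9 318.6 219.6] yaw 0.4509 zax [-4.e-04 -2.e-04 -1.e+00] q [-0.02  0.4  -0.7   1.6   0.27  1.23 -1.89] F [-0.57  0.09 -1.85] T [ 0.016  0.032 -0.033] w 10.9 g 69.0
side shank [534.5 319.6] 103 shift world [0.6 0.6] tool [ 0.8 -0.3 -0. ]
scene shank [534.7 318.5] 106 shift world [0.6 0.4] tool [ 0.7 -0.2 -0. ]
```

Centred within 1 mm. I'll lower onto the floor gently.

Call:
{"name": "apply_moves", "arguments": {"targets": [{"tx":0.0006,"ty":-0.0002,"tz":0.0005,"wx":0,"wy":0,"wz":0,"hand":0},{"tx":0,"ty":0,"tz":0.0007,"wx":0,"wy":0,"wz":0,"hand":0},{"tx":0,"ty":0,"tz":0.0006,"wx":0,"wy":0,"wz":0,"hand":0},{"tx":0,"ty":0,"tz":0,"wx":0,"wy":0,"wz":0,"hand":0},{"tx":0,"ty":0,"tz":0,"wx":0,"wy":0,"wz":0,"hand":0}]}}

```text
time_s: 21.45
tool_pos: [537.4, 319.1, 218.0]
orientation: [0.975, 0.224, -0.0, 0.0]
force: [-0.8, -0.3, -2.7]
gripper_width: 10.7
grip_force: 69.0
```

```bash
python3 -c "
from h import *
st()"
```

```text
t 21.45 pos [537.4 319.1 218. ] yaw 0.4508 zax [-1.e-04 -1.e-04 -1.e+00] q [-0.02  0.41 -0.7   1.6   0.27  1.23 -1.89] F [-0.76 -0.35 -2.69] T [-0.025  0.038 -0.02 ] w 10.7 g 69.0
```

Call:
{"name": "apply_moves", "arguments": {"targets": [{"tx":0,"ty":0,"tz":0.0005,"wx":0,"wy":0,"wz":0,"hand":0},{"tx":0,"ty":0,"tz":0.0005,"wx":0,"wy":0,"wz":0,"hand":0},{"tx":0,"ty":0,"tz":0,"wx":0,"wy":0,"wz":0,"hand":0}]}}

```text
time_s: 21.7
tool_pos: [537.5, 319.1, 217.2]
orientation: [0.975, 0.224, 0.0, -0.0]
force: [0.8, -0.2, -1.7]
gripper_width: 11.0
grip_force: 69.1
```

```bash
python3 -c "
from h import *
st()"
```

```text
t 21.7 pos [537.5 319.1 217.2] yaw 0.4509 zax [ 3.e-04  1.e-04 -1.e+00] q [-0.02  0.41 -0.7   1.61  0.27  1.23 -1.9 ] F [ 0.81 -0.24 -1.68] T [0.065 0.006 0.027] w 11.0 g 69.1
```

Call:
{"name": "apply_moves", "arguments": {"targets": [{"tx":0,"ty":0,"tz":0.0004,"wx":0,"wy":0,"wz":0,"hand":0},{"tx":0,"ty":0,"tz":0.0004,"wx":0,"wy":0,"wz":0,"hand":0},{"tx":0,"ty":0,"tz":0,"wx":0,"wy":0,"wz":0,"hand":0}]}}

```text
time_s: 21.95
tool_pos: [537.7, 319.3, 217.2]
orientation: [0.975, 0.224, 0.001, -0.0]
force: [-0.9, -0.5, 3.3]
gripper_width: 10.8
grip_force: 69.8
```

```bash
python3 -c "
from h import *
st()"
```

```text
t 21.95 pos [537.7 319.3 217.2] yaw 0.4508 zax [ 1.2e-03  4.0e-04 -1.0e+00] q [-0.03  0.41 -0.7   1.61  0.27  1.23 -1.9 ] F [-0.93 -0.49  3.34] T [-0.184  0.181 -0.056] w 10.8 g 69.8
```

Call:
{"name": "apply_moves", "arguments": {"targets": [{"tx":0,"ty":0,"tz":0,"wx":0,"wy":0,"wz":0,"hand":0},{"tx":0,"ty":0,"tz":0,"wx":0,"wy":0,"wz":0,"hand":0},{"tx":0,"ty":0,"tz":0,"wx":0,"wy":0,"wz":0,"hand":0.15},{"tx":0,"ty":0,"tz":0,"wx":0,"wy":0,"wz":0,"hand":0.2},{"tx":0,"ty":0,"tz":0,"wx":0,"wy":0,"wz":0,"hand":0.3},{"tx":0,"ty":0,"tz":0,"wx":0,"wy":0,"wz":0,"hand":0.5},{"tx":0,"ty":0,"tz":0,"wx":0,"wy":0,"wz":0,"hand":0.6},{"tx":0,"ty":0,"tz":0,"wx":0,"wy":0,"wz":0,"hand":0.6},{"tx":0,"ty":0,"tz":0,"wx":0,"wy":0,"wz":0,"hand":0.6},{"tx":0,"ty":0,"tz":-0.005,"wx":0,"wy":0,"wz":0,"hand":0.6},{"tx":0,"ty":0,"tz":-0.01,"wx":0,"wy":0,"wz":0,"hand":0.6},{"tx":0,"ty":0,"tz":-0.02,"wx":0,"wy":0,"wz":0,"hand":0.6},{"tx":0,"ty":0,"tz":-0.03,"wx":0,"wy":0,"wz":0,"hand":0.6},{"tx":0,"ty":0,"tz":-0.03,"wx":0,"wy":0,"wz":0,"hand":0.6},{"tx":0,"ty":0,"tz":0,"wx":0,"wy":0,"wz":0,"hand":0.6},{"tx":0,"ty":0,"tz":0,"wx":0,"wy":0,"wz":0,"hand":0.6}], "squeeze": 20}}

```text
time_s: 23.28
tool_pos: [538.1, 320.1, 314.6]
orientation: [0.975, 0.224, 0.003, -0.001]
force: [0.1, 0.2, -0.8]
gripper_width: 51.1
grip_force: 0.0
```

Run:
```python
from h import *
from station import eyes
st()
a=[]
for n in ["side","scene"]:
    f=eyes.grab_frame(n); P=cloud(f).reshape(-1,3); d=np.hypot(P[:,0]-535,P[:,1]-319.5)
    for lo,hi in [(90,120),(120,150)]:
        m=(d<14)&(P[:,2]>lo)&(P[:,2]<hi); print(n,lo,circ(P[m],5.5)[:2].round(1),m.sum())
    m=(d<60)&(P[:,2]>164)&(P[:,2]<178);B=P[m];print("bar",len(B),cv2.minAreaRect(B[:,:2].astype(np.float32)),np.percentile(B[:,2],[5,50,95]))
    a.append(cv2.resize(f["image"][100:300,220:420,::-1],(400,400),interpolation=cv2.INTER_CUBIC))
cv2.imwrite("pics/end.png",np.hstack(a))
```

```text
t 23.28 pos [538.1 320.1 314.6] yaw 0.451 zax [ 0.0049  0.0024 -1.    ] q [-0.01  0.34 -0.72  1.48  0.23  1.4  -1.86] F [ 0.08  0.18 -0.77] T [-0.023 -0.007  0.011] w 51.1 g 0.0
side 90 [536.  320.5] 69
side 120 [535.7 320.7] 68
bar 260 ((535.38623046875, 319.1940612792969), (91.74871826171875, 15.625163078308105), 25.33521270751953) [164.75039495 170.45786246 172.70094658]
scene 90 [536.1 319.5] 73
scene 120 [536.2 319.3] 71
bar 277 ((535.2315063476562, 317.99798583984375), (89.07549285888672, 12.725069046020508), 25.722557067871094) [165.19957552 168.84228201 170.48186085]
```

View pics/end.png

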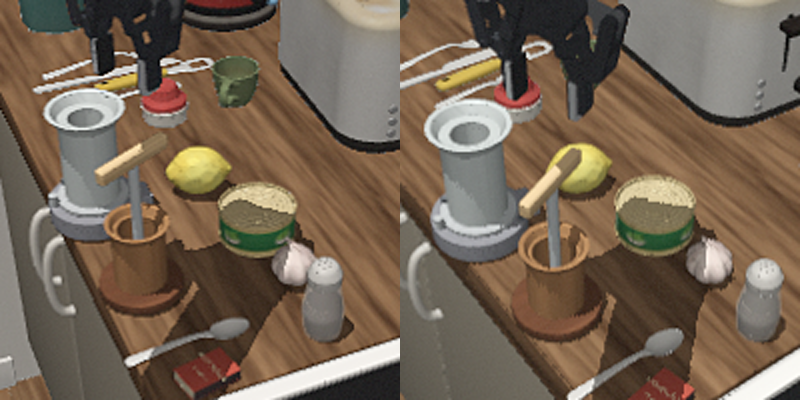

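The key stands upright and released in its stand (shank at about 137,200 and 553,230), within 1 mm of its starting axis and at the right height. The bystanders have not moved and the gripper is clear.

```bash
python3 -c "
from station import job
print(job.sign_off())"
```

```text
the job is handed in; nothing more can be done
None
```

I turned the mill spindle clockwise to its firm stop (torque held at about 0.28 N·m) and set the key back upright in its stand, about 1 mm off centre. Nothing else on the worktop moved, and I handed the job in at about 23 s; the sign-off gave no verdict.

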